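# Thread the lift guide rod through both bushings and hold it

### The job

Take the guide rod (the longest rod in the rack, the one with the wide drum head) out of the rack and thread it straight down from above through the upper and then the lower bushing of the sampler lift frame. Finish while still holding it: the rod spans both bushings and hangs still in the gripper with its lower end about half-way between the lower bushing and the foot plate, resting on nothing, so that a colleague can fit the clamp. Leave the two other rods in the rack and the other things on the bench where they are.

Things in the scene. Friction and masses are not known exactly. Their poses are not given: they have to be found in the camera images.
- guide_rod_head (a point): Centre of the guide rod's head, on the rod's axis, 143 mm above its lower end; z runs up along the rod. Loose steel rod, 160 mm long: round shank 12 mm in diameter and 126 mm long, then a drum-shaped head 26 mm in diameter, 34 mm tall. The longest of the three rods; 0.15 to 0.31 kg. Starts upright in one of the rack's holes.
- guide_rod_tip (a point): Lower end of the guide rod, on its axis, 143 mm from the head's centre. The last 8 mm taper down to a flat end 6 mm across.
- frame: Aluminium sampler lift frame, fixed; place and yaw vary. Origin on the bench, right below the vertical common axis of its two bushings. Foot plate 10 mm thick, 100 mm wide, from x = -84 to +40 mm. Column 145 mm tall at x = -69 to -47 mm, on the robot's side of the axis; two arms from it carry the brass bushings, one straight above the other. Nothing on it is taller.
- upper_bushing (a point): Centre of the upper rim of the upper bushing, 136 mm above the bench. The bushing is 18 mm tall (its lower end is 118 mm above the bench), vertical, with a straight bore 16 mm in diameter that flares to 22 mm in its top 6 mm.
- lower_bushing (a point): Centre of the upper rim of the lower bushing, 68 mm above the bench, straight below the upper one and alike; its lower end is 50 mm above the bench, so 40 mm of free space remain between it and the foot plate.
- rack: White rod rack, block 50 mm (x) by 180 mm (y) by 45 mm tall, fixed to the bench, place and yaw vary; origin at the centre of its underside. Three blind holes along its y axis at -60, 0 and +60 mm, 13.5 mm wide, 35 mm deep (floor 10 mm above the bench). The three rods stand upright in them, in varying order.
- short_pin_head (a point): Centre of the head of a shorter rod in the rack: the same 12 mm shank and 26 mm by 34 mm drum head, but only 110 mm long; this point is 93 mm above its lower end. Not to be used.
- slim_pin_head (a point): Centre of the head of the third rod in the rack: 12 mm shank, 124 mm long, with a small head 18 mm wide and 12 mm tall; this point is 118 mm above its lower end. Not to be used.
- jar: Bystander: small amber screw-top jar, 48 mm across, 70 mm tall; to be left alone. Origin at its underside.
- beaker: Bystander: glass beaker, 70 mm across, 90 mm tall; to be left alone. Origin at its underside.
- bottle: Bystander: amber bottle, 60 mm across, 130 mm tall; to be left alone. Origin at its underside.
- carton: Bystander: cardboard carton 70 x 110 x 50 mm; to be left alone. Origin at its underside.
- screwdriver: Bystander: screwdriver lying on the bench; to be left alone. Origin at its underside.
- wrench: Bystander: wrench lying on the bench; to be left alone. Origin at its underside.
Things that resemble listed ones, but are neither listed nor needed, are in the scene too. Several things have the shape of the frame; the one meant has the colours described above.

How it is judged:
On the way, in this order (a step that is already met when the one before it is completed fails the run):
1. the rod's lower end has come through the upper bushing and is still above the lower one (z of guide_rod_tip in the frame of frame between 0.07 and 0.117 m and horizontal distance between guide_rod_tip and frame below 0.012 m and horizontal distance between guide_rod_head and frame below 0.015 m and angle between guide_rod_head's own z axis and vertical below 0.12 rad), for 0.1 s.
2. the rod's lower end has come through the lower bushing, so the rod spans both (z of guide_rod_tip in the frame of frame between 0.012 and 0.046 m and horizontal distance between guide_rod_tip and frame below 0.012 m and horizontal distance between guide_rod_head and frame below 0.015 m and angle between guide_rod_head's own z axis and vertical below 0.12 rad), for 0.1 s.
At the end, for the whole second after the job is handed in: Still held (fingers press over 1.5 N) and still (under 20 mm/s). Rod upright within 0.12 rad, on the bushings' axis (lower end within 12 mm, head within 15 mm), lower end 15 to 46 mm above the bench: below the lower bushing, clear of the foot plate. It passed the upper bushing, then the lower (z of guide_rod_tip in the frame of frame between 0.015 and 0.046 m and horizontal distance between guide_rod_tip and frame below 0.012 m and horizontal distance between guide_rod_head and frame below 0.015 m and angle between guide_rod_head's own z axis and vertical below 0.12 rad and contact force between the fingers and guide_rod above 1.5 N and linear speed of guide_rod below 0.02 m/s); the arm keeps its last pose, push and grip.
It fails at once if one of the two other rods moved over 30 mm (distance of any of short_pin_head, slim_pin_head from where it was at the start of the episode above 0.03 m).
It fails at once if another thing on the bench moved over 30 mm (distance of any of jar, beaker, bottle, carton, screwdriver, wrench from where it was at the start of the episode above 0.03 m).
It also fails if it takes over 51 s, if anything falls off the work surface, if the arm or the gripper's body presses on something with over 40 N, if the wrist force passes 120 N, or if a joint passes its speed limit or range.

### The arm

A 7-joint arm with a two-finger parallel gripper is mounted at the origin on the work surface. World frame = base frame: x ahead of the robot, y to its left, z up, the work surface at z = 0. Lengths are in m, angles in rad, forces in N, time in s.
With the tool pointing down it reaches from about 0.425 to 0.825 m from the base axis. Payload 3.6 kg.
Tool frame: the origin (TCP) lies midway between the tips of the shut fingers; the grasp point (between the pads) lies 19 mm behind it; z points along the fingers, x is the direction in which the jaws open and shut, and the axes are right-handed (so a half turn about z gives the same grasp; the last joint's range is limited). The gripper opens to 85 mm and grips with 20 to 120 N. Pads are 22 mm wide; open, the fingers measure 114 mm over their backs; the gripper's body (76 mm by 85 mm) begins 54 mm behind the grasp point. The pads swing forward as they close: fully open they stand 13 mm farther back than shut.
Start: joints at [1.214, 0.615, -0.013, 1.423, 0.008, 1.103, -0.04], TCP at [0.211, -0.615, 0.231] pointing down, gripper open.
Joint ranges: [-3.12, 3.12], [-0.3, 2.06], [-1.34, 1.32], [0.26, 2.42], [-1.36, 4.5], [0.01, 1.98], [-2.84, 2.84]. Speed limits (rad/s): [2.79, 2.79, 3.14, 3.14, 3.14, 3.14, 3.14].

### API

Orientations are given as a unit quaternion [x, y, z, w].
In Python, from rig import robot, vision, order gives the robot as it stands.
- The arm moves only by the tool step_arm, never from a script. Its argument "rows" is a list of rows, each a list of 7 numbers: the shift along the tool's x, y, z in mm, then the turn, a rotation vector about the tool's x, y, z in degrees, then the closure, from 0 (fully open) to 1 (shut). In form: [[tx, ty, tz, ax, ay, az, jaw], ...]. A call has 1 to 12 rows; each row is the pose to reach, as a shift and turn from the pose commanded when the call began, along the tool's axes at that moment; what a row does not reach only later rows make up. A row lasts 1/8 s, in which the tool goes at most 62.5 mm and 10.7 degrees, less where a joint would pass 70% of its speed; a pose out of reach is approached as far as the arm can. A call with a gripper value outside its range is refused whole. The fingers move at their own pace and stop on an object; "newtons" is the grip in N (left out, the last holds). Time passes only in rows, so rows that repeat a pose let the fingers close. It gives the time, the measured TCP pose, the force and the opening at its end, in the units of the state.
- robot.get_obs(): the state, without advancing time (a new reading comes with each control period).
- vision.camera(name): name is "scene" or "top" or "wrist"; returns (picture, depth): 420x560x3 uint8, red, green, blue; 420x560 float32, m along the optical axis (not along the pixel's ray), 0 where there is no reading.
- vision.calibration(name): a dict with "camera_matrix" (3x3 intrinsics, pixels), "cam_to_world" (4x4, takes a point from camera to world coordinates). Camera axes: x right, y up, looking along -z (the intrinsics and any distortion apply to the point x, -y, -z); pixel columns grow to the right and rows downward; lengths in m; the calibration is good to about 2 mm. A picture is of the moment at which its call begins: read the wrist's pose just before it. calibration takes no time and is no camera call; for the wrist camera it gives the pose at the moment of the call.
- order.close_job(): hands the job in, once; it reports no verdict.
Trained networks look in the newest picture that a camera, given by its name, has taken for a name from the list of things; names that differ only in an ending like _2 or _b are one class to them, and where a whole thing is asked for, a point or a joint stands for the part that bears it (a point fixed in the world has none). Each returns a list of dicts, best first, with "score" (0 to 1); they miss things now and then, are a little off and sometimes report something else, mostly with a low value. They report only what shows in the picture. A call takes as long as a camera call. They do not tell look-alikes from the thing itself.
- vision.regions_of(camera, query): "pixels" (420x560 bool, what is visible of it) and "position" ([column, row] in pixels, amid what is visible of it).
- vision.pinpoint(camera, query): "position" ([column, row] in pixels: a listed point, or the origin of a listed thing).
The state is a dict: "time_s": time; "joints": joint angles; "qd": joint speeds; "joint_torque": joint torques, N m; "eef_pos": TCP position; "eef_rot": TCP orientation; "wrist_force": force on the tool from outside, world axes, zero at the start; "ft_torque": the same for the moment, N m; "opening": finger opening in m.
Only numpy, scipy, OpenCV 4.12 (cv2) and the standard library are available. Lean on these libraries where they do the work, as an engineer would, in place of code of your own. Each camera call takes 0.05 s, during which the arm holds its last target. There are 200 camera calls.

## Working session

There is one attempt and no reset: what is moved stays moved. The work goes in short steps, Python scripts to look and compute and a tool call to move; the robot and the scene stay as the last step left them, time stands still between calls to the robot, and variables do not carry over. Pictures are saved under pics/ and viewed, about 8 in all and at most 12, crops included, and the job is handed in when it is done.

Besides the shell and the picture viewer there is one more tool, called after "Emit:" as name(argument=value, ...), one argument or row to a line, values as JSON. step_arm: Moves the arm, as the interface text tells. Its arguments: {"type":"object","properties":{"rows":{"type":"array","items":{"type":"array","items":{"type":"number"}}},"newtons":{"type":"number"}},"required":["rows"]}

```bash
mkdir -p pics
cat > h.py <<'E'
import numpy as np, cv2
from scipy.spatial.transform import Rotation as R
from rig import robot, vision, order
def world(cam,px,depth=None,z=None):
    c=vision.calibration(cam);K=np.array(c["camera_matrix"]);T=np.array(c["cam_to_world"])
    x=(px[0]-K[0,2])/K[0,0];y=(px[1]-K[1,2])/K[1,1]
    d=np.array([x,-y,-1.])
    if z is not None:
        w=T[:3,:3]@d; s=(z-T[2,3])/w[2]; return T[:3,3]+s*w
    return T[:3,:3]@(d*depth)+T[:3,3]
def proj(cam,p):
    c=vision.calibration(cam);K=np.array(c["camera_matrix"]);T=np.array(c["cam_to_world"])
    q=T[:3,:3].T@(np.asarray(p)-T[:3,3]); return np.array([K[0,0]*q[0]/-q[2]+K[0,2],K[1,1]*-q[1]/-q[2]+K[1,2]])
def totool(dw,o=None):
    o=o or robot.get_obs(); return R.from_quat(o["eef_rot"]).inv().apply(dw)*1000
E
python3 - <<'E'
from h import *
o=robot.get_obs();print({k:np.round(v,3) for k,v in o.items()})
for cam in("top","scene"):
    p,d=vision.camera(cam);cv2.imwrite(f"pics/{cam}0.png",p[:,:,::-1]);np.save(f"{cam}0.npy",d)
    c=vision.calibration(cam);print({k:np.round(v,3).tolist() for k,v in c.items()})
    for n,z in(("guide_rod_head",.153),("upper_bushing",.136),("short_pin_head",.103),("slim_pin_head",.128),("frame",0),("rack",0)):
        for r in vision.pinpoint(cam,n)[:4]:
            print(cam,n,round(r["score"],2),np.round(r["position"]),np.round(world(cam,r["position"],z=z),3), np.round(world(cam,r["position"],depth=d[int(r["position"][1])%420,int(r["position"][0])%560]),3))
E
```

```text
{'time_s': np.float64(0.0), 'joints': array([ 1.213,  0.616, -0.013,  1.425,  0.008,  1.103, -0.04 ]), 'qd': array([ 0.001,  0.   ,  0.002, -0.   ,  0.   ,  0.001,  0.   ]), 'joint_torque': array([-0.0000e+00, -4.6922e+01,  2.5900e-01, -1.7103e+01,  1.0000e-02,
        1.0000e-02,  0.0000e+00]), 'eef_pos': array([ 0.211, -0.614,  0.23 ]), 'eef_rot': array([ 0.814, -0.581, -0.001, -0.001]), 'wrist_force': array([-0.152,  0.419, -0.073]), 'ft_torque': array([-0.016, -0.04 , -0.026]), 'opening': np.float64(0.086)}
{'camera_matrix': [[471.276, 0.0, 273.166], [0.0, 471.276, 206.133], [0.0, 0.0, 1.0]], 'cam_to_world': [[-0.004, 0.991, -0.136, 0.304], [-1.0, -0.004, -0.0, -0.108], [-0.001, 0.136, 0.991, 1.348], [0.0, 0.0, 0.0, 1.0]]}
top guide_rod_head 0.69 [118. 195.] [0.498 0.292 0.153] [0.495 0.286 0.17 ]
top upper_bushing 0.97 [360. 321.] [ 0.179 -0.326  0.136] [ 0.171 -0.339  0.064]
top upper_bushing 0.91 [444. 218.] [ 0.437 -0.549  0.136] [ 0.437 -0.551  0.131]
top upper_bushing 0.8 [380. 147.] [ 0.626 -0.391  0.136] [ 0.628 -0.392  0.129]
top upper_bushing 0.59 [310. 199.] [ 0.488 -0
[... 913 characters left out ...]
325  0.128]
scene upper_bushing 0.66 [162. 206.] [ 0.622 -0.389  0.136] [ 0.615 -0.398  0.126]
scene upper_bushing 0.64 [165. 147.] [ 0.429 -0.537  0.136] [ 0.421 -0.545  0.128]
scene short_pin_head 0.67 [419. 248.] [0.449 0.186 0.103] [0.461 0.186 0.115]
scene slim_pin_head 0.67 [443. 256.] [0.472 0.238 0.128] [0.477 0.238 0.133]
scene frame 0.92 [261. 232.] [ 0.486 -0.204  0.   ] [ 0.493 -0.2    0.009]
scene frame 0.91 [276. 155.] [ 0.169 -0.329  0.   ] [ 0.18  -0.323  0.009]
scene frame 0.75 [174. 242.] [ 0.618 -0.392  0.   ] [ 0.624 -0.386  0.009]
scene frame 0.68 [256. 198.] [ 0.373 -0.287  0.   ] [ 0.49  -0.21   0.127]
scene rack 0.93 [428. 289.] [0.469 0.235 0.   ] [0.494 0.234 0.031]
```

View pics/top0.png

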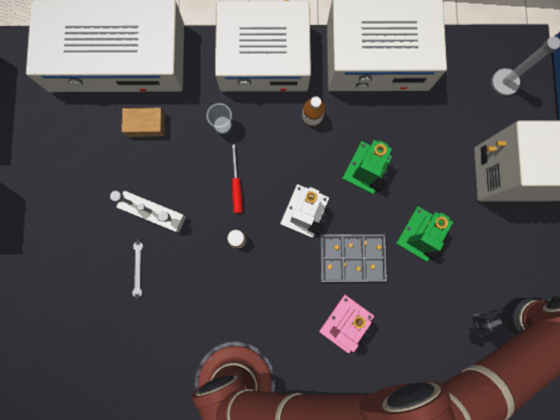

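View pics/scene0.png

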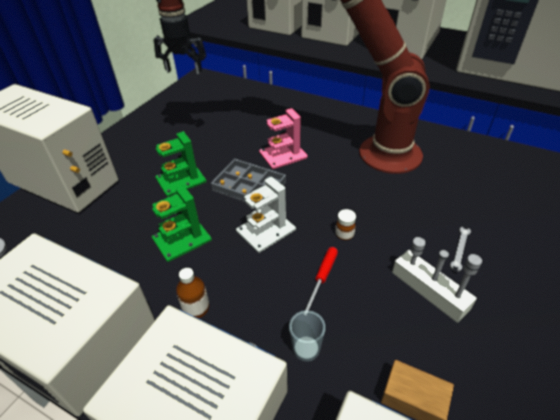

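Top view: the aluminium (white-grey) frame stands at (310,199); green and pink ones are decoys. The guide rod is the rack's far-left rod at (118,195), the others at (140,206) and (164,216). The scene view agrees: rod at (474,267), frame at (265,215).

Run:
```python
from h import *
o=robot.get_obs();c=vision.calibration("wrist");T=np.array(c["cam_to_world"]);q=R.from_quat(o["eef_rot"])
print(np.round(c["camera_matrix"],1).tolist(),np.round(q.inv().apply(T[:3,3]-o["eef_pos"]),4),np.round(q.inv().as_matrix()@T[:3,:3],3).tolist())
print(np.round(totool([.488-.211,-.204+.615,.10]),0))
# frame yaw from depth: column/arm top points near frame in the top depth
d=np.load("top0.npy");pts=np.array([world("top",(u,v),depth=d[v,u]) for v in range(175,245) for u in range(275,335) if d[v,u]>0])
for lo,hi in((.138,.152),(.122,.138),(.004,.016)):
    m=(pts[:,2]>lo)&(pts[:,2]<hi);print(lo,m.sum(),np.round(pts[m].mean(0),3),cv2.minAreaRect((pts[m][:,:2]*1000).astype(np.float32)))
```

```text
[[370.1, 0.0, 276.1], [0.0, 370.1, 210.6], [0.0, 0.0, 1.0]] [-0.0003 -0.0734 -0.1433] [[1.0, -0.0, -0.001], [-0.001, -0.957, -0.291], [-0.001, 0.291, -0.957]]
[-299. -395. -100.]Traceback (most recent call last):
  File "<stdin>", line 6, in <module>
  File "h.py", line 5, in world
    c=vision.calibration(cam);K=np.array(c["camera_matrix"]);T=np.array(c["cam_to_world"])
ValueError: time passes only in moves, steps and waits
```

Emit:
step_arm(
  rows=[
    [-30,-40,-20,0,0,-5,0],
    [-60,-80,-40,0,0,-10,0],
    [-90,-120,-60,0,0,-15,0],
    [-120,-160,-70,0,0,-20,0],
    [-150,-200,-70,0,0,-25,0],
    [-185,-245,-70,0,0,-30,0],
    [-220,-290,-70,0,0,-36,0],
    [-255,-335,-70,0,0,-42,0],
    [-280,-370,-70,0,0,-46,0],
    [-299,-395,-70,0,0,-48,0],
    [-299,-395,-70,0,0,-48,0],
  ],
)

```text
time_s: 2.08
eef_pos: [0.4891, -0.2005, 0.3016]
eef_rot: [0.98, -0.197, 0.0, -0.001]
wrist_force: [-0.9, -0.4, 0.8]
opening: 0.0853
```

```bash
python3 - <<'E'
import re
s=open("h.py").read()
s=s.replace('def world','_C={}\ndef cal(cam):\n    if cam not in _C:_C[cam]=vision.calibration(cam)\n    return _C[cam]\ndef world',1).replace('c=vision.calibration(cam)','c=cal(cam)')
open("h.py","w").write(s)
E
cat > look.py <<'E'
from h import *
import sys
o=robot.get_obs();cal("wrist");p,d=vision.camera("wrist");cv2.imwrite(f"pics/{sys.argv[1]}.png",p[:,:,::-1]);np.save(sys.argv[1]+".npy",d)
np.save(sys.argv[1]+"_T.npy",np.array(cal("wrist")["cam_to_world"]))
print(round(o["time_s"],2),"eef",np.round(o["eef_pos"],4),np.round(R.from_quat(o["eef_rot"]).as_matrix(),3).tolist(),"j",np.round(o["joints"],2),"F",np.round(o["wrist_force"],1),o["opening"])
for a in sys.argv[2:]:
    n,z=a.split(":")
    for r in vision.pinpoint("wrist",n)[:3]:
        u,v=r["position"];dd=d[int(v)%420,int(u)%560]
        print(n,round(r["score"],2),np.round([u,v]),np.round(world("wrist",(u,v),z=float(z)),4),np.round(world("wrist",(u,v),depth=dd),3))
E
python3 look.py f1 upper_bushing:.136 lower_bushing:.068 frame:0
```

```text
2.08 eef [ 0.4891 -0.2005  0.3016] [[0.923, -0.386, 0.001], [-0.386, -0.923, 0.001], [0.001, -0.002, -1.0]] j [ 0.58  0.38 -0.33  1.66  0.13  1.13 -0.18] F [-0.9 -0.4  0.8] 0.08528067198196224
upper_bushing 0.94 [286. 194.] [ 0.4944 -0.2084  0.136 ] [ 0.489 -0.227  0.062]
upper_bushing 0.84 [478. 316.] [ 0.6183 -0.3904  0.136 ] [ 0.622 -0.399  0.126]
lower_bushing 0.76 [447. 286.] [ 0.6175 -0.3952  0.068 ] [ 0.601 -0.352  0.129]
lower_bushing 0.57 [283. 173.] [ 0.4952 -0.2034  0.068 ] [ 0.499 -0.192  0.13 ]
frame 0.97 [101. 328.] [ 0.175 -0.321 -0.   ] [ 0.447 -0.171  0.355]
frame 0.96 [427. 257.] [ 0.6221 -0.3914  0.    ] [ 0.607 -0.355  0.063]
frame 0.89 [328. 392.] [ 0.4276 -0.545   0.    ] [ 0.503 -0.196  0.377]
```

View pics/f1.png

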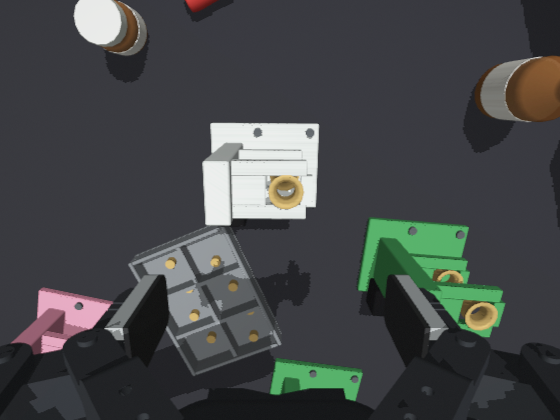

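The wrist picture shows the white frame with column at the left, bushing rim at (286,191); jaw x is nearly along frame x, and nearly perpendicular to the rack line too.

Emit:
step_arm(
  rows=[
    [-18,-46,0,0,0,0,0],
    [-36,-92,0,0,0,0,0],
    [-56,-142,0,0,0,0,0],
    [-78,-196,0,0,0,0,0],
    [-100,-250,0,0,0,0,0],
    [-122,-305,0,0,0,0,0],
    [-142,-360,0,0,0,0,0],
    [-162,-410,0,0,0,0,0],
    [-175,-445,0,0,0,0,0],
    [-182,-459,0,0,0,0,0],
    [-182,-459,0,0,0,0,0],
  ],
)

```text
time_s: 3.65
eef_pos: [0.4999, 0.2892, 0.3011]
eef_rot: [0.98, -0.2, -0.0, 0.001]
wrist_force: [0.5, -0.0, 0.6]
opening: 0.0854
```

```bash
python3 look.py r1 guide_rod_head:.153 slim_pin_head:.128 short_pin_head:.103
python3 - <<'E'
from h import *
# bushing ring in f1: brass colour near (286,191)
im=cv2.imread("pics/f1.png");hsv=cv2.cvtColor(im,cv2.COLOR_BGR2HSV)
m=cv2.inRange(hsv,(8,90,60),(28,255,255));m[:165]=0;m[215:]=0;m[:,:262]=0;m[:,312:]=0
cs,_=cv2.findContours(m,cv2.RETR_EXTERNAL,cv2.CHAIN_APPROX_NONE)
c=max(cs,key=len);e=cv2.fitEllipse(c);print(e,cv2.boundingRect(c))
_C=dict(vision.calibration("wrist"));T=np.load("f1_T.npy");K=np.array(_C["camera_matrix"])
import h;h._C["wrist"]={"camera_matrix":K,"cam_to_world":T}
print(world("wrist",e[0],z=.136))
# column / plate yaw from plate edge in f1
for a,b,z in(((211,124),(318,124),.01),((232,168),(307,168),.136)):
    v=world("wrist",b,z=z)-world("wrist",a,z=z);print(np.degrees(np.arctan2(v[1],v[0])))
E
```

```text
3.65 eef [0.4999 0.2892 0.3011] [[0.92, -0.392, -0.0], [-0.392, -0.92, -0.001], [0.0, 0.001, -1.0]] j [-0.28  0.47 -0.45  1.52  0.22  1.2  -1.17] F [ 0.5 -0.   0.6] 0.08538394782042458
guide_rod_head 0.76 [268. 198.] [0.4911 0.2876 0.153 ] [0.494 0.292 0.172]
slim_pin_head 0.8 [266. 248.] [0.4678 0.239  0.128 ] [0.469 0.242 0.136]
short_pin_head 0.7 [273. 293.] [0.4501 0.1807 0.103 ] [0.454 0.19  0.12 ]
short_pin_head 0.21 [402. 333.] [0.558  0.0826 0.103 ] [0.538 0.269 0.335]
short_pin_head 0.18 [271. 160.] [0.5024 0.3084 0.103 ] [0.498 0.3   0.047]
((285.0860290527344, 191.09100341796875), (33.10330581665039, 35.35240173339844), 129.8975067138672) (269, 176, 34, 33)
[ 0.49484692 -0.20566614  0.136     ]
-22.665835109343938
-22.670049284942635
```

View pics/r1.png

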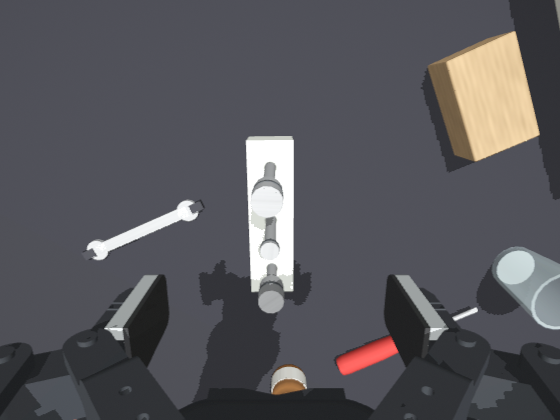

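Picture shows the guide rod's head top disc at (267,201), slim pin at (269,250), short pin at (271,296), all clear between the open jaws' plane.

Run:
```python
from h import *
import h
o=robot.get_obs();d=np.load("r1.npy")
vv,uu=np.mgrid[175:230,245:292];P=np.array([world("wrist",(u,v),depth=d[v,u]) for u,v in zip(uu.ravel(),vv.ravel())])
m=(P[:,2]>.163)&(P[:,2]<.182);print(m.sum(),P[m].mean(0),np.median(P[m][:,2]))
c=np.c_[uu.ravel(),vv.ravel()][m].astype(np.float32);ctr,r=cv2.minEnclosingCircle(c);b=(c.min(0)+c.max(0))/2;print(ctr,r,b)
for q in(ctr,b,c.mean(0)):
    w=world("wrist",q,z=.170);print(w,totool(w-o["eef_pos"],o))
```

```text
889 [0.49320901 0.28890433 0.17070215] 0.1709361327664614
(266.8999938964844, 200.0) 17.123477935791016 [267.  200.5]
[0.49320287 0.28892929 0.17      ] [ -7.5545516    1.42983673 131.41062494]
[0.49311359 0.28853345 0.17      ] [ -7.4802744    1.82875697 131.41120105]
[0.49313068 0.28876889 0.17      ] [ -7.55754359   1.60570707 131.41083939]
```

Emit:
step_arm(
  rows=[
    [-7.5,1.6,30,0,0,0,0],
    [-7.5,1.6,75,0,0,0,0],
    [-7.5,1.6,115,0,0,0,0.2],
    [-7.5,1.6,145,0,0,0,0.4],
    [-7.5,1.6,162,0,0,0,0.4],
    [-7.5,1.6,167,0,0,0,0.45],
    [-7.5,1.6,167,0,0,0,0.6],
    [-7.5,1.6,167,0,0,0,1],
    [-7.5,1.6,167,0,0,0,1],
    [-7.5,1.6,167,0,0,0,1],
    [-7.5,1.6,167,0,0,0,1],
    [-7.5,1.6,167,0,0,0,1],
  ],
  newtons=60,
)

```text
time_s: 5.35
eef_pos: [0.4931, 0.292, 0.1356]
eef_rot: [0.98, -0.2, 0.001, -0.001]
wrist_force: [0.5, 0.3, 5.6]
opening: 0.0242
```

Emit:
step_arm(
  rows=[
    [0,0,-10,0,0,0,1],
    [0,0,-20,0,0,0,1],
    [0,0,-35,0,0,0,1],
    [0,0,-60,0,0,0,1],
    [0,0,-95,0,0,0,1],
    [0,0,-135,0,0,0,1],
    [0,0,-170,0,0,0,1],
    [0,0,-188,0,0,0,1],
    [0,0,-192,0,0,0,1],
    [0,0,-192,0,0,0,1],
  ],
)

```text
time_s: 6.6
eef_pos: [0.4914, 0.291, 0.3258]
eef_rot: [0.98, -0.2, -0.001, 0.001]
wrist_force: [0.7, 0.9, -3.4]
opening: 0.0245
```

```bash
python3 look.py r2 guide_rod_head:.345 guide_rod_tip:.2
python3 - <<'E'
from h import *
p,d=vision.camera("scene");cv2.imwrite("pics/s2.png",p[:,:,::-1]);np.save("s2.npy",d)
a=cv2.imread("pics/r2.png");o=robot.get_obs()
print(proj("scene",o["eef_pos"]))
u,v=proj("scene",o["eef_pos"]+np.array([0,0,-.06])).astype(int)
b=cv2.resize(p[max(v-70,0):v+70,max(0,u-70):u+70,::-1],(420,420),interpolation=cv2.INTER_CUBIC)
a=cv2.resize(a,(380,285));cv2.imwrite("pics/c2.png",np.hstack([cv2.copyMakeBorder(a,0,135,0,0,cv2.BORDER_CONSTANT),b]));print(u,v)
for n in("guide_rod_head","guide_rod_tip"):print(n,[(round(r["score"],2),np.round(r["position"],1)) for r in vision.pinpoint("scene",n)[:3]])
E
```

```text
6.6 eef [0.4914 0.291  0.3258] [[0.92, -0.391, -0.002], [-0.391, -0.92, -0.001], [-0.001, 0.002, -1.0]] j [-0.28  0.45 -0.46  1.5   0.2   1.25 -1.17] F [ 0.7  0.9 -3.4] 0.02453772867592244
guide_rod_head 0.86 [272. 306.] [0.4888 0.2897 0.345 ] [0.493 0.298 0.36 ]
guide_rod_head 0.3 [290. 365.] [0.485  0.2625 0.345 ] [0.397 0.018 0.032]
guide_rod_tip 0.76 [278. 197.] [0.4929 0.2924 0.2   ] [0.494 0.296 0.216]
[500.26187575 200.65293072]
488 224
guide_rod_head [(0.73, array([501.5, 194. ]))]
guide_rod_tip [(0.58, array([478.5, 244.7]))]
```

View pics/c2.png

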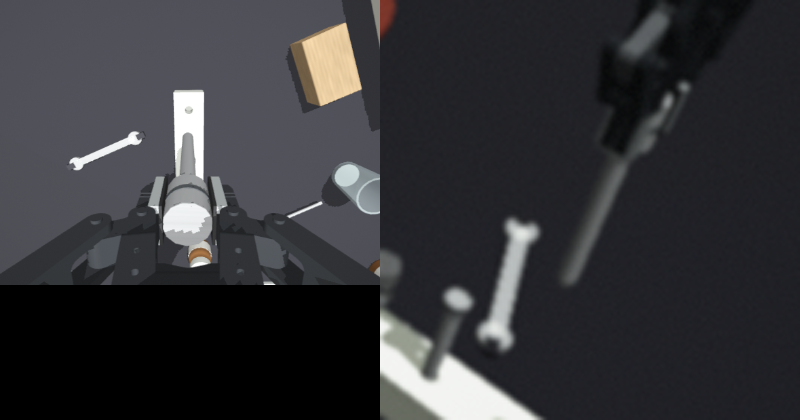

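Rod is held, tip visible in the wrist view at (278,197), nearly upright; the scene crop agrees. Move over the frame.

Emit:
step_arm(
  rows=[
    [8,19,0,0,0,0,1],
    [24,56,0,0,0,0,1],
    [44,103,0,0,0,0,1],
    [66,153,0,0,0,0,1],
    [88,205,0,0,0,0,1],
    [110,257,0,0,0,0,1],
    [132,308,0,0,0,0,1],
    [152,355,0,0,0,0,1],
    [172,400,0,0,0,0,1],
    [187,435,0,0,0,0,1],
    [194,452,0,0,0,0,1],
    [196.5,457.4,0,0,0,0,1],
  ],
)

```text
time_s: 8.4
eef_pos: [0.4934, -0.2072, 0.3262]
eef_rot: [0.98, -0.201, -0.0, -0.0]
wrist_force: [-0.6, 0.7, -2.1]
opening: 0.0245
```

Emit:
step_arm(
  rows=[
    [0,0,15,0,0,0,1],
    [0,0,30,0,0,0,1],
    [0,0,35,0,0,0,1],
    [0,0,35,0,0,0,1],
  ],
)

```text
time_s: 8.9
eef_pos: [0.4939, -0.2056, 0.2907]
eef_rot: [0.98, -0.199, -0.001, -0.0]
wrist_force: [-0.7, -0.1, -3.6]
opening: 0.0244
```

```bash
python3 look.py f3 guide_rod_head:.310 guide_rod_tip:.165 upper_bushing:.136 frame:0
python3 - <<'E'
import cv2
a=cv2.imread("pics/f3.png")[100:310,140:420];cv2.imwrite("pics/f3c.png",cv2.resize(a,(800,600),interpolation=cv2.INTER_CUBIC))
E
```

```text
8.9 eef [ 0.4939 -0.2056  0.2907] [[0.921, -0.39, -0.001], [-0.39, -0.921, 0.001], [-0.001, -0.0, -1.0]] j [ 0.57  0.39 -0.32  1.66  0.13  1.11 -0.18] F [-0.7 -0.1 -3.6] 0.02439327024302413
guide_rod_head 0.72 [275. 306.] [ 0.4923 -0.2072  0.31  ] [ 0.496 -0.198  0.326]
guide_rod_tip 0.9 [278. 196.] [ 0.4957 -0.2027  0.165 ] [ 0.497 -0.2    0.175]
upper_bushing 0.74 [275. 191.] [ 0.4921 -0.2053  0.136 ] [ 0.485 -0.222  0.062]
upper_bushing 0.59 [484. 317.] [ 0.6227 -0.3897  0.136 ] [ 0.626 -0.398  0.126]
frame 0.67 [ 95. 332.] [ 0.1753 -0.3218  0.    ] [ 0.184 -0.317  0.011]
frame 0.59 [279. 160.] [ 0.4976 -0.2024  0.    ] [ 0.505 -0.183  0.131]
frame 0.59 [424. 258.] [ 0.6197 -0.3908  0.    ] [ 0.606 -0.355  0.062]
```

View pics/f3c.png

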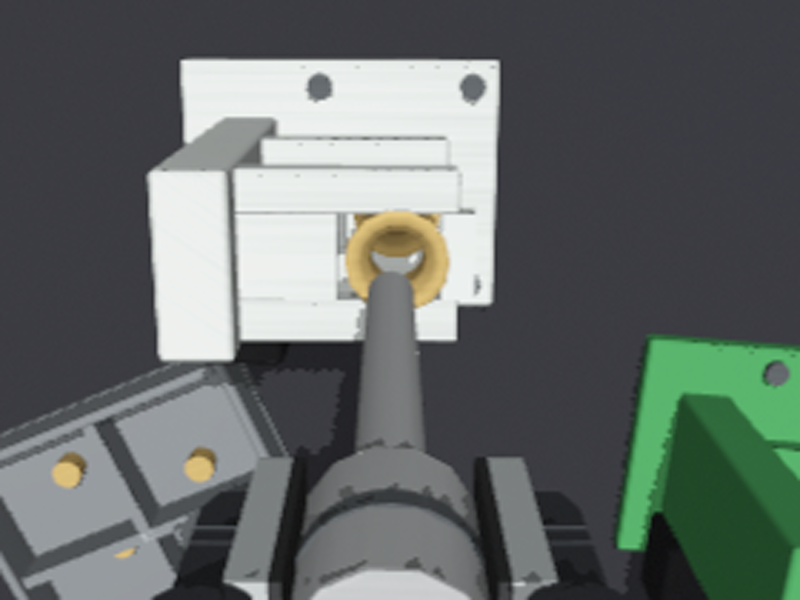

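The crop shows the bushing rim (full-image centre ≈(279.1,190.3)) and the rod end just in front of it (≈(276.2,198.5)). I'll compute axis tilt and the offset in tool axes.

```bash
cat > axis.py <<'E'
from h import *
import sys
n=sys.argv[1]; r0,r1=int(sys.argv[2]),int(sys.argv[3])
o=robot.get_obs();d=np.load(n+".npy");im=cv2.imread(f"pics/{n}.png").astype(int)
L=[]
for v in range(r0,r1):
    us=[u for u in range(255,300) if 0.14<d[v,u]<.30]
    P=np.array([world("wrist",(u,v),depth=d[v,u]) for u in us]);Q=np.array([totool(p-o["eef_pos"],o) for p in P])
    k=np.abs(Q[:,1])<25;k&=(Q[:,2]<128)
    if k.sum()<8: continue
    Q=Q[k];near=np.abs(Q[:,0]-np.median(Q[:,0]))<3
    L.append([(Q[:,0].min()+Q[:,0].max())/2,np.median(Q[near][:,1])+6,Q[:,2].mean(),np.ptp(Q[:,0])])
L=np.array(L);print(np.round(L[::8],1).tolist())
for i,c in((0,"x"),(1,"y")):
    f=np.polyfit(L[:,2],L[:,i],1);print(c,"slope deg",np.degrees(np.arctan(f[0])),"at tip(z126)",np.polyval(f,126),"at head",np.polyval(f,-18))
E
python3 axis.py f3 200 255
python3 - <<'E'
from h import *
o=robot.get_obs()
print("bush",totool(world("wrist",(279.1,190.3),z=.136)-o["eef_pos"],o)); print("tip",totool(world("wrist",(276.2,198.5),z=.165)-o["eef_pos"],o))
E
```

```text
[[-0.2, -0.3, 106.6, 10.9], [0.2, 0.2, 87.9, 10.8], [-0.3, 0.5, 71.8, 10.7], [-0.3, 0.6, 58.0, 11.4], [0.1, 0.9, 45.3, 11.3], [-0.3, 1.1, 33.8, 11.2], [0.0, 1.5, 23.9, 11.2]]
x slope deg 0.13069467630816345 at tip(z126) -0.005969806848345638 at head -0.3344419245130158
y slope deg -1.1670734678606411 at tip(z126) -0.7072009349651667 at head 2.226380343999179
bush [  2.02194107  -0.25730068 155.83310777]
tip [ -0.39944479  -1.01751525 126.83044035]
```

Emit:
step_arm(
  rows=[
    [1.1,-1.0,8,-0.6,0,0,1],
    [2.2,-2.1,16,-1.2,0,0,1],
    [2.2,-2.1,20,-1.2,0,0,1],
    [2.2,-2.1,20,-1.2,0,0,1],
    [2.2,-2.1,20,-1.2,0,0,1],
  ],
)

```text
time_s: 9.78
eef_pos: [0.497, -0.2054, 0.2715]
eef_rot: [0.98, -0.2, -0.002, 0.01]
wrist_force: [-0.2, -0.5, -2.4]
opening: 0.0244
```

```bash
python3 look.py f4 guide_rod_tip:.145 upper_bushing:.136; python3 axis.py f4 205 255;python3 - <<'E'
import cv2
a=cv2.imread("pics/f4.png")[140:245,210:350];cv2.imwrite("pics/f4c.png",cv2.resize(a,(800,600),interpolation=cv2.INTER_CUBIC))
E
```

```text
9.78 eef [ 0.497  -0.2054  0.2715] [[0.92, -0.392, -0.008], [-0.392, -0.92, -0.019], [0.0, 0.021, -1.0]] j [ 0.55  0.41 -0.31  1.68  0.16  1.07 -0.21] F [-0.2 -0.5 -2.4] 0.024423774797558907
guide_rod_tip 0.88 [275. 200.] [ 0.4946 -0.2073  0.145 ] [ 0.497 -0.202  0.166]
upper_bushing 0.92 [273. 196.] [ 0.4935 -0.2059  0.136 ] [ 0.485 -0.225  0.064]
upper_bushing 0.75 [486. 325.] [ 0.6191 -0.3877  0.136 ] [ 0.623 -0.398  0.125]
[[0.2, -0.0, 94.7, 11.1], [-0.2, 0.4, 77.8, 11.0], [0.1, 0.7, 63.0, 10.9], [-0.3, 0.8, 49.5, 10.8], [-0.3, 1.2, 38.3, 11.4], [-0.3, 1.2, 27.2, 10.7], [-0.3, 1.4, 18.2, 11.3]]
x slope deg 0.1823671983774607 at tip(z126) 0.055520557350605015 at head -0.4028197509936575
y slope deg -1.1244308533576428 at tip(z126) -0.6565588512830569 at head 2.1698069749317455
```

View pics/f4c.png

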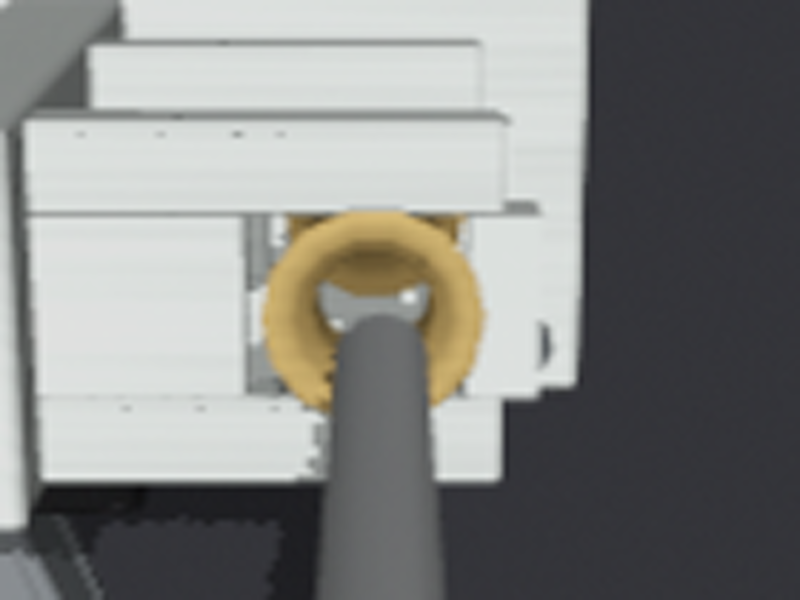

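Run:
```python
from h import *
o=robot.get_obs();zt=.2715-.1256
b=world("wrist",(275.5,194.9),z=.136)
for t in((276.7,199.2),(276.7,198.2)):
    w=world("wrist",t,z=zt);print(w,b,"shift tool mm",totool([b[0]-w[0],b[1]-w[1],0],o))
print("down 20mm in tool:",totool([0,0,-20.e-3],o))
```

```text
[ 0.49629362 -0.20720002  0.1459    ] [ 0.49567927 -0.20631617  0.136     ] shift tool mm [-0.9114611  -0.57244569 -0.01248314]
[ 0.49659975 -0.20647872  0.1459    ] [ 0.49567927 -0.20631617  0.136     ] shift tool mm [-0.91059661  0.21095677  0.0038821 ]
down 20mm in tool: [-1.15205085e-02 -4.17695115e-01  1.99956345e+01]
```

Offset is about (-0.9, -0.2) mm; the rod end sits over the bore. Insert to about 95 mm tip height.

Emit:
step_arm(
  rows=[
    [-0.9,-0.2,0,0,0,0,1],
    [-0.9,-0.3,5,0,0,0,1],
    [-0.9,-0.4,10,0,0,0,1],
    [-0.9,-0.5,16,0,0,0,1],
    [-0.9,-0.7,23,0,0,0,1],
    [-0.9,-0.8,30,0,0,0,1],
    [-0.9,-1.0,37,0,0,0,1],
    [-0.9,-1.1,44,0,0,0,1],
    [-0.9,-1.2,48,0,0,0,1],
    [-0.9,-1.2,48,0,0,0,1],
    [-0.9,-1.2,48,0,0,0,1],
  ],
)

```text
time_s: 11.3
eef_pos: [0.4964, -0.2048, 0.2236]
eef_rot: [0.98, -0.2, -0.002, 0.01]
wrist_force: [-0.8, 0.3, -2.8]
opening: 0.0245
```

```bash
python3 look.py f5 guide_rod_head:.242 upper_bushing:.136
python3 - <<'E'
from h import *
p,d=vision.camera("scene")
u,v=proj("scene",[.495,-.206,.11]).astype(int);b=cv2.resize(p[v-60:v+60,u-60:u+60,::-1],(500,500),interpolation=cv2.INTER_CUBIC)
a=cv2.resize(cv2.imread("pics/f5.png")[150:320,220:330],(300,464),interpolation=cv2.INTER_CUBIC)
cv2.imwrite("pics/c5.png",np.hstack([cv2.copyMakeBorder(a,0,36,0,0,cv2.BORDER_CONSTANT),b]))
E
```

```text
11.3 eef [ 0.4964 -0.2048  0.2236] [[0.92, -0.391, -0.008], [-0.391, -0.92, -0.019], [0.001, 0.021, -1.0]] j [ 0.54  0.46 -0.3   1.76  0.19  0.95 -0.24] F [-0.8  0.3 -2.8] 0.024509454438376575
guide_rod_head 0.94 [276. 306.] [ 0.4951 -0.2063  0.242 ] [ 0.499 -0.197  0.259]
upper_bushing 0.68 [276. 188.] [ 0.5026 -0.1894  0.136 ] [ 0.502 -0.191  0.131]
upper_bushing 0.65 [520. 370.] [ 0.6171 -0.3923  0.136 ] [ 0.62  -0.399  0.13 ]
upper_bushing 0.57 [277. 216.] [ 0.4954 -0.2069  0.136 ] [ 0.498 -0.201  0.156]
```

View pics/c5.png

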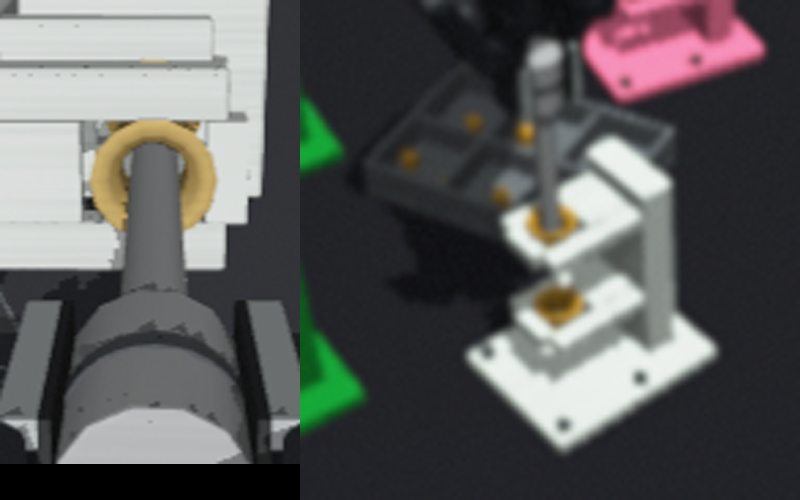

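The rod is through the upper bushing, centred, with no contact force beyond its weight. Down into the lower one.

Emit:
step_arm(
  rows=[
    [0,-0.1,6,0,0,0,1],
    [0,-0.3,13,0,0,0,1],
    [0,-0.4,20,0,0,0,1],
    [0,-0.5,26,0,0,0,1],
    [0,-0.7,32,0,0,0,1],
    [0,-0.8,37,0,0,0,1],
    [0,-0.8,37,0,0,0,1],
  ],
)

```text
time_s: 12.38
eef_pos: [0.4959, -0.2047, 0.1859]
eef_rot: [0.98, -0.2, -0.003, 0.01]
wrist_force: [0.6, 0.2, -2.2]
opening: 0.0246
```

Emit:
step_arm(
  rows=[
    [0,-0.1,4,0,0,0,1],
    [0,-0.2,9,0,0,0,1],
    [0,-0.3,15,0,0,0,1],
    [0,-0.4,21,0,0,0,1],
    [0,-0.6,27,0,0,0,1],
    [0,-0.6,30,0,0,0,1],
    [0,-0.6,30,0,0,0,1],
    [0,-0.6,30,0,0,0,1],
  ],
)

```text
time_s: 13.38
eef_pos: [0.4963, -0.2048, 0.1565]
eef_rot: [0.98, -0.2, -0.002, 0.01]
wrist_force: [-0.3, -0.3, -2.6]
opening: 0.0248
```

```bash
python3 look.py f6 guide_rod_head:.173
python3 - <<'E'
from h import *
p,d=vision.camera("scene")
for n,z in(("guide_rod_head",.173),("guide_rod_tip",.03)):print(n,[(round(r["score"],2),np.round(r["position"]),np.round(world("scene",r["position"],z=z),3)) for r in vision.pinpoint("scene",n)[:3]])
print(proj("scene",[.4957,-.2063,.03]),proj("scene",[.4957,-.2063,.05]))
u,v=proj("scene",[.495,-.206,.09]).astype(int);b=cv2.resize(p[v-50:v+50,u-50:u+50,::-1],(500,500),interpolation=cv2.INTER_CUBIC)
a=cv2.resize(cv2.imread("pics/f6.png")[150:320,220:330],(300,464),interpolation=cv2.INTER_CUBIC)
cv2.imwrite("pics/c6.png",np.hstack([cv2.copyMakeBorder(a,0,36,0,0,cv2.BORDER_CONSTANT),b]));print(u,v)
E
```

```text
13.38 eef [ 0.4963 -0.2048  0.1565] [[0.92, -0.391, -0.008], [-0.391, -0.92, -0.019], [0.0, 0.021, -1.0]] j [ 0.52  0.54 -0.27  1.84  0.23  0.79 -0.28] F [-0.3 -0.3 -2.6] 0.024774597215158754
guide_rod_head 0.69 [277. 306.] [ 0.4949 -0.2078  0.173 ] [ 0.499 -0.197  0.191]
guide_rod_head [(0.63, array([256., 187.]), array([ 0.5  , -0.199,  0.173]))]
guide_rod_tip [(0.62, array([259., 216.]), array([ 0.462, -0.224,  0.03 ])), (0.59, array([257., 224.]), array([ 0.488, -0.213,  0.03 ])), (0.54, array([341., 236.]), array([ 0.428, -0.001,  0.03 ]))]
[258.02490556 226.77783358] [257.55686468 221.43265895]
256 210
```

View pics/c6.png

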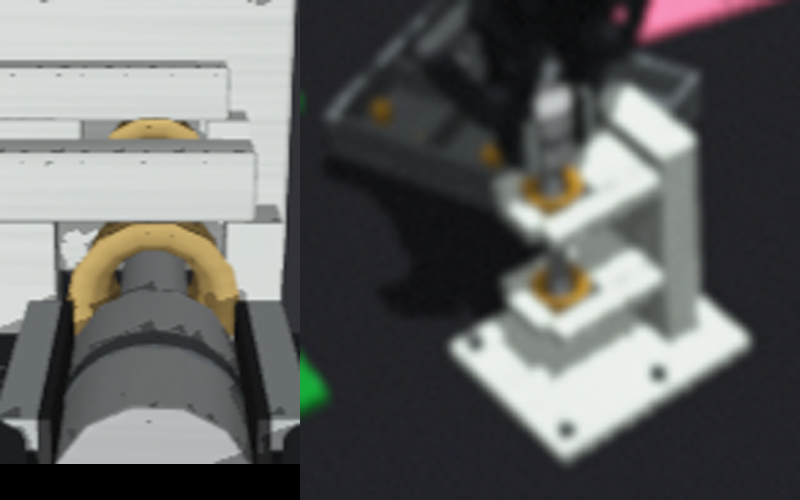

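The rod passes both bushings without touching. The head sits at the same place in the gripper as before (277,306), so it hasn't slipped, and the force equals the rod's weight. Handing in.

```bash
python3 -c "
from rig import order,robot
print(order.close_job(),robot.get_obs()['wrist_force'])"
```

```text
the job is handed in; nothing more can be done
the job is handed in; nothing more can be done
```

I took the guide rod from the rack and lowered it through the upper and then the lower bushing of the white (aluminium) frame. It is still held at 60 N, and I handed the job in at about 13.5 s.

- **Height:** the tool centre point was at 0.1565 m, which puts the rod's lower end about 31 mm above the bench. That is calculated from the grasp height, because the tip is hidden inside the frame.
- **Resting on nothing:** the wrist force read about -2.6 N, the same as while carrying the rod, so nothing is taking its weight. The head had not slipped in the gripper.
- **Alignment:** I corrected a measured tilt of about 1.2° before insertion. The final pictures show the rod in both bushings. The network put the head about 2 mm from the axis in the wrist view. In the scene view it was about 8 mm off, which I put down to the coarse picture.
- **Checks that disagreed:** the scene camera's candidates for the hidden tip did not agree with each other. I relied on the calculated height and the pictures instead.
- **Not rechecked:** I planned the path to stay clear of the other rods and bench items, but did not measure them again at the end.

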